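# Lock the drilling fixture with its locating pin

## Robot

A 6-joint arm with a two-finger parallel gripper is mounted at the origin on a cart in front of the work surface, level with it; the furniture and walls round the work are solid. World frame = base frame: x ahead of the robot, y to its left, z up, the work surface at z = 0. Lengths are in m, angles in rad, forces in N, time in s.
With the tool pointing down it reaches from about 0.375 to 0.9 m from the base axis. Payload 3.1 kg.
Tool frame: the origin (TCP) lies on the front face of the gripper's body, between the roots of the fingers; the fingertips stand 70 mm ahead of it and the grasp point (between the pads) lies 51 mm ahead of it; z points along the fingers, y is the line along which they close (so a half turn about z gives the same grasp; the last joint's range is limited). The gripper opens to 87 mm and grips with 3 to 60 N. Pads are 19 mm wide; open, the fingers measure 117 mm over their backs; the gripper's body (75 mm by 190 mm) begins 51 mm behind the grasp point.
Start: joints at [1.087, 0.527, 1.433, -0, 1.181, -0.178], TCP at [0.188, 0.596, 0.292] pointing down, gripper open.
Joint ranges: [-3.08, 3.08], [-0.75, 2.2], [0.22, 2.44], [-1.43, 4.57], [0, 2.65], [-2.85, 2.85]. Speed limits (rad/s): [2.79, 2.79, 3.14, 3.14, 3.14, 3.14].

## Interface

Orientations are given as a unit quaternion [x, y, z, w].
In Python, from rig import robot, cams, ticket gives the robot as it stands. The module is installed in compiled form; this text tells all that it offers.
- The arm moves only by the shell command python3 -m crank 'ROWS' [FORCE]. ROWS is JSON, a list of rows, each a list of 7 numbers: the shift along the tool's x, y, z in cm, then the turn, a rotation vector about the tool's x, y, z in rad, then the closure, from 0 (fully open) to 1 (shut). A call has 1 to 5 rows; each row shifts and turns the commanded pose from where the row before left it, along the tool's axes as they then stand; what a row does not reach is not made up. A row lasts 1/8 s, in which the tool goes at most 62.5 mm and 10.7 degrees, less where a joint would pass 70% of its speed; a pose out of reach is approached as far as the arm can. A call is refused whole if a number of a shift passes 6.25 or a number of a turn 0.188, either way. A call with a gripper value outside its range is refused whole. The fingers move at their own pace and stop on an object; FORCE is the grip in N (left out, the last holds). Time passes only in rows, so rows that do not move let the fingers close. It gives the time, the measured TCP pose, the force, the opening and the grip force at its end, in the units of the state.
- robot.get_obs(): the state, without advancing time (a new reading comes with each control period).
- cams.camera(name): name is "scene" or "side" or "wrist"; returns the picture (384x512x3 uint8, red, green, blue); there is no depth.
- cams.camera_info(name): a dict with "intrinsics" (3x3 intrinsics, pixels), "dist" ([k1, k2, p1, p2, k3] as OpenCV has them; the pictures are not rectified), "pose" (4x4, takes a point from camera to world coordinates). Camera axes: x right, y down, z forward; pixel columns grow to the right and rows downward; lengths in m; the calibration is good to about 2 mm. A picture is of the moment at which its call begins: read the wrist's pose just before it. camera_info takes no time and is no camera call; for the wrist camera it gives the pose at the moment of the call.
- ticket.hand_in(): hands the job in; it is judged then, once.
The state is a dict: "time": time; "q": joint angles; "joint_velocities": joint speeds; "joint_torque": joint torques, N m; "position": TCP position; "tool_rot": TCP orientation; "ft_force": force on the tool from outside, world axes, zero at the start; "moment": the same for the moment, N m; "grip_width": finger opening in m; "grip_force": force on a finger pad.
Only numpy, scipy, OpenCV 4.12 (cv2) and the standard library are available. Lean on these libraries where they do the work, as an engineer would, in place of code of your own. Each camera call takes 0.05 s, during which the arm holds its last target. There are 200 camera calls.

## Task

Lock the drilling fixture: lift the steel locating pin out of its wooden stand, lower it through the guard collar of the fixture on to the plate inside, and find by feel the blind hole in that plate, which cannot be seen from outside (sweeping the tip lightly over the plate in a widening spiral lets it drop in). Keep hold of the pin until its tip rests fully home on the bottom of the hole, then let go and leave it standing upright. Never press the pin against the fixture harder than 40 N, and leave the other things on the bench where they are.

Things in the scene. Friction and masses are not known exactly. Their poses are not given: they have to be found in the camera images.
- pin: Steel locating pin, 0.1 to 0.16 kg, 102 mm tall, upright in the stand. Origin: centre of its flat lower end; z up the pin. Round shank 12 mm in diameter up to 66 mm (lowest 2 mm taper to 9 mm), thin 17 mm flange from 66 to 68 mm, then a dark square grip 20 x 20 mm, flats facing its x and y axes, from 68 to 102 mm: hold it by two facing flats.
- pin_tip (a point): Centre of the pin's lower end (the same point as the pin's origin).
- fixture: Drilling fixture, bolted down: square grey metal box 100 x 100 mm, 42 mm high, four 4 mm screw heads on its cover and a dark round guard collar (50 mm outside diameter) up to 78 mm above the bench. Origin: centre of its underside, at bench height; z up; x and y along its sides.
- mouth (a point): Centre of the collar's rim, 78 mm above the bench. The round bore below it, 33 mm in diameter, runs straight down 46 mm on to the flat top of a rigid, level steel plate hidden inside the fixture.
- plate_level (a point): Point on the collar's axis at the height of the hidden plate's top, 32 mm above the bench. NOT the hole: the blind hole's centre lies 3.5 to 7.5 mm sideways from here, in any direction, different each time and not measured. The plate is clamped and does not shift.
- hole_floor_level (a point): Point on the collar's axis at the height of the blind hole's bottom, 14 mm above the bench. The hole is 13.5 mm in diameter, 18 mm deep, with a 1 mm chamfer. With its tip at this height the pin is home and its square grip begins 4 mm above the collar's rim.
- stand: Wooden block 56 x 56 x 45 mm, fixed to the bench, with a vertical hole 13.5 mm in diameter and 35 mm deep in the middle of its top that holds the pin. Origin: centre of its underside; z up.
- battery: Bystander: battery cell lying down, 50 mm long, 15 mm thick, loose. Origin: centre of its underside.
- breaker: Bystander: slim white modular breaker, 82 x 17 x 69 mm, loose. Origin: centre of its underside.
- tape_measure: Bystander: black tape measure, 37 x 74 x 64 mm, loose. Origin: centre of its underside.
- tape_roll: Bystander: small dark roll of tape lying flat, 51 mm across, 19 mm high, loose. Origin: centre of its underside.
Things that resemble listed ones, but are neither listed nor needed, are in the scene too. Several things have the shape of the fixture; the one meant has the colours described above.

How it is judged:
On the way, in this order (a step that is already met when the one before it is completed fails the run):
1. the pin is lifted clear of its stand (tip more than 50 mm above the bench) (height (world z) of pin_tip above 0.05 m), for 0.1 s.
2. the pin's tip is inside the guard collar, at least 20 mm below its rim (z of pin_tip in the frame of fixture below 0.058 m and horizontal distance between pin_tip and mouth below 0.014 m), for 0.1 s.
3. the tip has dropped at least 5 mm into the blind hole while the gripper still holds the pin (z of pin_tip in the frame of fixture below 0.027 m and horizontal distance between pin_tip and mouth below 0.014 m and contact force between the fingers and pin above 1 N), for 0.1 s.
At the end, for the whole second after the job is handed in: The pin stands in the fixture's blind hole with its tip within 3 mm of the hole's bottom (less than 17 mm above the bench) and within 14 mm of the collar's axis, leaning less than 0.12 rad, at rest and let go (z of pin_tip in the frame of fixture below 0.017 m and horizontal distance between pin_tip and mouth below 0.014 m and angle between pin's own z axis and vertical below 0.12 rad and linear speed of pin below 0.02 m/s and contact force between the fingers and pin below 0.1 N); the robot touches nothing.
It fails at once if the pin is pressed against the fixture harder than 40 N (contact force between pin and fixture above 40 N).
It fails at once if one of the other loose things is shifted by more than 20 mm (distance of any of battery, breaker, tape_measure, tape_roll from where it was at the start of the episode above 0.02 m).
It also fails if it takes over 64 s, if anything falls off the work surface, if the arm or the gripper's body presses on something with over 40 N, if the wrist force passes 120 N, or if a joint passes its speed limit or range.

## Working session

There is one attempt and no reset: what is moved stays moved. The work goes in short steps, Python scripts to look and compute and a shell command to move; the robot and the scene stay as the last step left them, time stands still between calls to the robot, and variables do not carry over. Pictures are saved under pics/ and viewed, at most 10 in all, crops included, and the job is handed in when it is done.

```bash
mkdir -p pics
python3 - <<'E'
from rig import robot,cams
import cv2,numpy as np
for n in("scene","side","wrist"):
    im=cams.camera(n); i=cams.camera_info(n)
    cv2.imwrite(f"pics/{n}0.png",cv2.resize(im[:,:,::-1],None,fx=1.5,fy=1.5,interpolation=cv2.INTER_CUBIC))
    print(n,np.round(i["intrinsics"],1).tolist(),np.round(i["dist"],3),np.round(i["pose"],3).tolist())
print(robot.get_obs())
E
```

```text
scene [[373.1, 0.0, 257.5], [0.0, 373.1, 187.3], [0.0, 0.0, 1.0]] [-0.067  0.     0.     0.     0.   ] [[0.845, -0.381, 0.374, 0.169], [-0.534, -0.628, 0.566, -0.609], [0.02, -0.678, -0.735, 0.755], [0.0, 0.0, 0.0, 1.0]]
side [[373.5, 0.0, 255.8], [0.0, 373.5, 191.1], [0.0, 0.0, 1.0]] [-0.085  0.     0.     0.     0.   ] [[0.961, -0.202, 0.187, 0.335], [-0.274, -0.655, 0.704, -0.776], [-0.02, -0.728, -0.685, 0.763], [0.0, 0.0, 0.0, 1.0]]
wrist [[291.8, 0.0, 259.2], [0.0, 291.8, 184.9], [0.0, 0.0, 1.0]] [-0.035  0.     0.     0.     0.   ] [[0.3, 0.916, 0.266, 0.114], [0.954, -0.288, -0.086, 0.618], [-0.002, 0.28, -0.96, 0.384], [0.0, 0.0, 0.0, 1.0]]
{'time': 0.15, 'q': array([ 1.08753123e+00,  5.28275239e-01,  1.43361056e+00,  1.75198877e-05,
        1.18140547e+00, -1.78489243e-01]), 'joint_velocities': array([-0.00077981, -0.00186884, -0.00305982, -0.00050026,  0.00104183,
        0.00030596]), 'joint_torque': array([ 5.16880100e-04, -4.40429664e+01, -1.76842421e+01,  6.33369782e-02,
        5.52469154e-02, -1.17118338e-04]), 'position': array([0.18729954, 0.59580474, 0.29148162]), 'tool_rot': array([ 1.51802054e-01,  9.88410550e-01, -8.00604281e-04, -2.83577757e-04]), 'ft_force': array([ 0.25848562,  0.06872617, -0.19556178]), 'moment': array([ 0.04841754,  0.00293418, -0.03641311]), 'grip_force': 0.0, 'grip_width': 0.08702458355444755}
```

View pics/scene0.png

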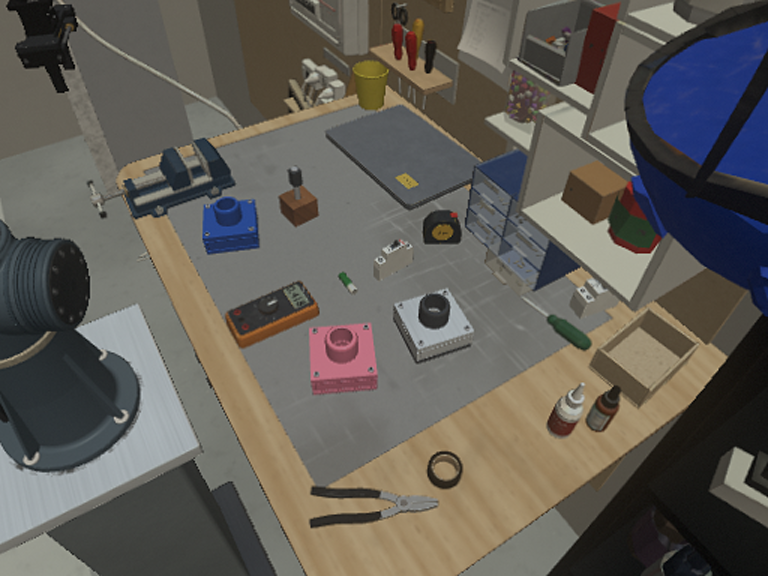

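View pics/side0.png

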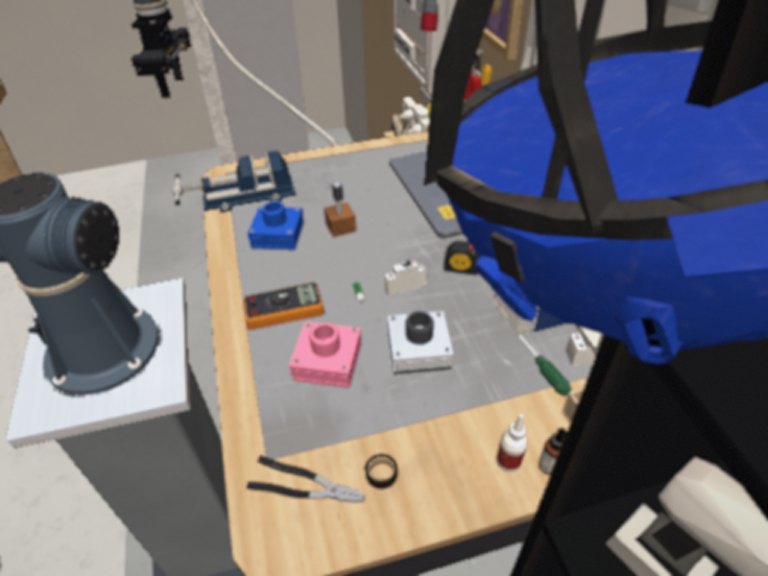

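Scene view: pin grip top is near (295,170), its stand near (299,205), and the grey fixture's dark collar near (434,298). In the side view the pin is near (338,186) and the collar near (419,318). I'll enlarge both areas.

Run:
```python
from rig import cams
import cv2,numpy as np
t=[]
for n,cs in(("scene",[(160,100),(250,185)]),("side",[(187,110),(240,195)])):
    im=cams.camera(n)[:,:,::-1]
    t.append(np.vstack([cv2.resize(im[y:y+60,x:x+80],(400,300),interpolation=cv2.INTER_CUBIC) for x,y in cs]))
cv2.imwrite("pics/crop.png",np.hstack(t))
```

```text
(no output)
```

View pics/crop.png

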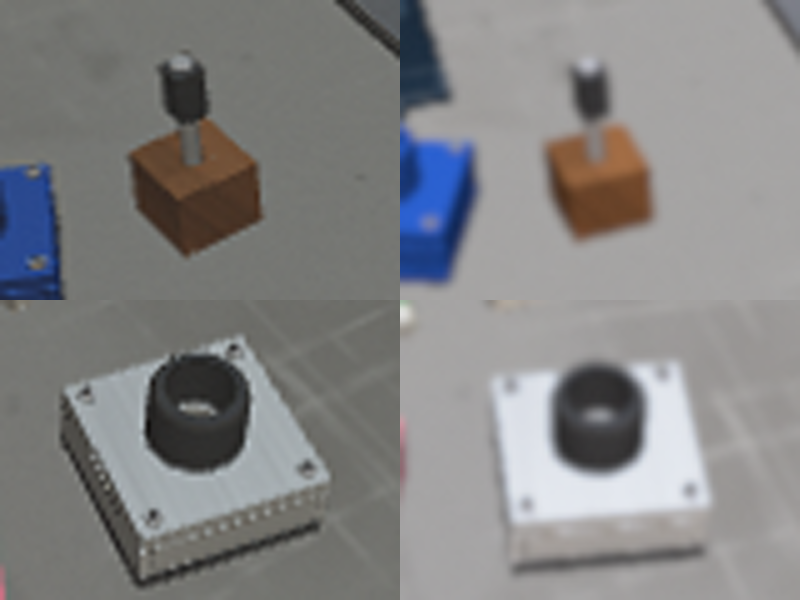

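The crops show pin top at tile (183,63) in scene and (190,62) in side. Collar rim centre is at (199,86) and (199,92), and the stand-top and cover corners are readable. Next: triangulate.

```bash
cat > h.py <<'E'
from rig import robot,cams
import cv2,numpy as np
from scipy.spatial.transform import Rotation as R
def onz(info,p,z):
    K,d,T=np.array(info["intrinsics"]),np.array(info["dist"]),np.array(info["pose"])
    u=cv2.undistortPoints(np.array([[p]],float),K,d)[0,0]
    r=T[:3,:3]@[u[0],u[1],1]; o=T[:3,3]
    return o+r*(z-o[2])/r[2]
def proj(info,P):
    K,d,T=np.array(info["intrinsics"]),np.array(info["dist"]),np.array(info["pose"])
    W=np.linalg.inv(T); return cv2.projectPoints(np.array(P,float).reshape(-1,3),cv2.Rodrigues(W[:3,:3])[0],W[:3,3],K,d)[0][:,0]
E
python3 - <<'E'
from h import *
np.set_printoptions(precision=4,suppress=True)
D={"scene":((160,100),(250,185),(183,63),[(131,157),(205,120),(260,162),(184,193)],(199,86),[(62,88),(245,37),(328,187),(140,240)]),
"side":((187,110),(240,195),(190,62),[(146,145),(233,125),(250,165),(158,180)],(199,92),[(92,76),(282,62),(310,202),(112,225)])}
for n,(a,b,pt,sc,rim,cc) in D.items():
    i=cams.camera_info(n); f=lambda o,p,z:onz(i,(np.array(p)+.5)/5-.5+o,z)[:2]
    s=np.array([f(a,p,.045) for p in sc]); c=np.array([f(b,p,.042) for p in cc])
    print(n,"pin",f(a,pt,.112),"stand",s.mean(0),"rim",f(b,rim,.078),"cover",c.mean(0))
    for k in(s,c):
        e=np.roll(k,-1,0)-k; print(np.linalg.norm(e,axis=1),np.degrees(np.arctan2(e[:,1],e[:,0]))%90)
E
```

```text
scene pin [0.5033 0.228 ] stand [0.5026 0.2249] rim [ 0.5546 -0.1664] cover [ 0.5543 -0.1674]
[0.0549 0.0548 0.0517 0.0486] [ 9.9172 10.626   2.835  14.991 ]
[0.1015 0.1022 0.0975 0.0998] [78.585  76.5591 77.1626 78.8086]
side pin [0.506  0.2325] stand [0.5042 0.2267] rim [ 0.5568 -0.1666] cover [ 0.5579 -0.166 ]
[0.0608 0.048  0.061  0.041 ] [ 4.5873  0.0599 88.0011 89.5918]
[0.1027 0.0983 0.1001 0.1031] [78.7487 77.8291 81.5013 79.3478]
```

```bash
python3 -m crank '[[-5.1,-3.2,0,0,0,0,0],[-5.1,-3.2,0,0,0,0,0],[-5.1,-3.2,0,0,0,0,0],[-5.1,-3.2,0,0,0,0,0]]'; python3 -m crank '[[-5.1,-3.2,0,0,0,0,0],[-5.1,-3.2,0,0,0,0,0],[-5.1,-3.2,0,0,0,0,0],[-5.1,-3.2,0,0,0,0,0],[0,0,0,0,0,0,0]]'
python3 - <<'E'
from h import *
o=robot.get_obs();i=cams.camera_info("wrist");im=cams.camera("wrist");print(o["position"],R.from_quat(o["tool_rot"]).as_matrix().round(3))
np.save("w1.npy",i)
p=proj(i,[.503,.228,.112])[0];print(p)
x,y=(p-[80,60]).astype(int)
print(x,y);cv2.imwrite("pics/w1.png",cv2.resize(im[y:y+120,x:x+160,::-1],(800,600),interpolation=cv2.INTER_CUBIC))
E
```

```text
time: 0.75
position: [0.3447, 0.4115, 0.2923]
tool_rot: [0.152, 0.988, 0.0, 0.0]
ft_force: [1.0, 0.9, -0.8]
grip_width: 0.0874
grip_force: 0.0
time: 1.38
position: [0.5031, 0.2263, 0.2923]
tool_rot: [0.155, 0.988, 0.0, 0.001]
ft_force: [-0.8, -0.2, -0.5]
grip_width: 0.0871
grip_force: 0.0
[0.50314051 0.22632886 0.2923166 ] [[-0.952  0.306  0.002]
 [ 0.306  0.952 -0.   ]
 [-0.002  0.    -1.   ]]
[261.55195124 181.21853078]
181 121
```

View pics/w1.png

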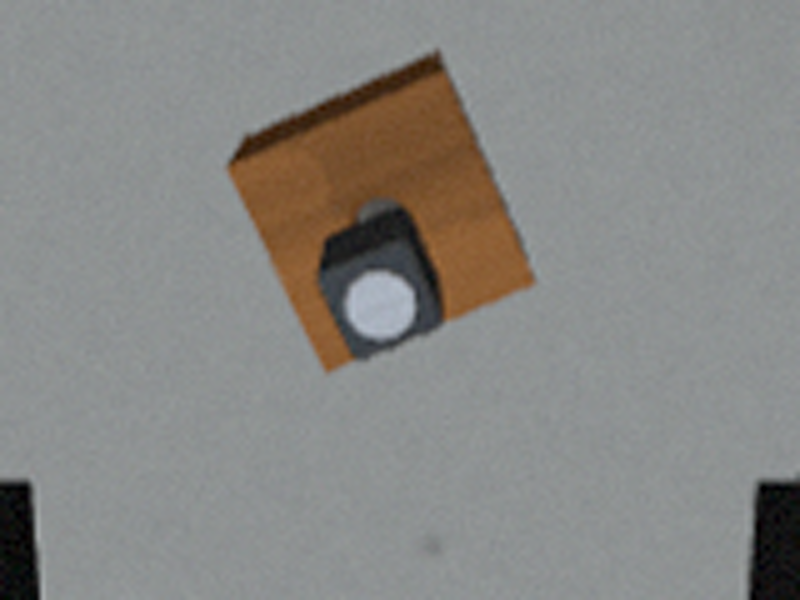

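The wrist view shows the disc on the pin's top at crop (380,305). Grip-top corners are about (322,272), (412,237), (440,322), (362,358), and the stand's lower top edge runs (328,372) to (535,283).

Run:
```python
from h import *
i=np.load("w1.npy",allow_pickle=True).item()
f=lambda p,z:onz(i,(np.array(p)+.5)/5-.5+[181,121],z)[:2]
print("pin",f((380,305),.112))
ang=lambda a,b,z:np.degrees(np.arctan2(*(f(b,z)-f(a,z))[::-1]))
for a,b,z in(((328,372),(535,283),.045),((230,165),(328,372),.045),((535,283),(442,72),.045),((366,358),(440,324),.112),((322,272),(356,350),.112),((322,272),(408,239),.112)):print(ang(a,b,z)%90)
s=np.mean([f(p,.045) for p in((230,165),(442,72),(535,283),(328,372))],0);print("stand",s)
o=robot.get_obs();Rm=R.from_quat(o["tool_rot"]).as_matrix();print("toolx ang",np.degrees(np.arctan2(Rm[1,0],Rm[0,0]))%90)
print((Rm.T@np.r_[f((380,305),.112)-o["position"][:2],0])*100)
```

```text
pin [0.50189487 0.22331247]
6.394557452727653
5.783721250747982
6.5388830661748045
7.857595945110447
4.393118476357941
3.6573851525954524
stand [0.50125258 0.22387928]
toolx ang 72.29448104665315
[-2.21459321e-01 -4.16234647e-01 -1.57524025e-04]
```

```bash
python3 -m crank '[[-0.22,-0.42,0,0,0,-0.138,0],[0,0,0,0,0,-0.138,0],[0,0,4,0,0,-0.138,0],[0,0,4,0,0,0,0],[0,0,0,0,0,0,0]]'
python3 - <<'E'
from h import *
o=robot.get_obs();print(o["position"],R.from_quat(o["tool_rot"]).as_matrix().round(4),o["q"])
i=cams.camera_info("wrist");im=cams.camera("wrist")
np.save("w2.npy",i)
p=proj(i,[.5019,.2233,.112])[0];x,y=(p-[80,60]).astype(int);print(x,y,p)
cv2.imwrite("pics/w2.png",cv2.resize(im[y:y+120,x:x+160,::-1],(800,600),interpolation=cv2.INTER_CUBIC))
E
```

```text
time: 2.05
position: [0.4974, 0.2257, 0.2097]
tool_rot: [-0.056, 0.998, -0.001, -0.004]
ft_force: [-0.0, 0.2, -0.4]
grip_width: 0.0871
grip_force: 0.0
[0.49744962 0.22568791 0.20973928] [[-9.938e-01 -1.108e-01 -8.200e-03]
 [-1.108e-01  9.938e-01 -1.500e-03]
 [ 8.300e-03 -6.000e-04 -1.000e+00]] [ 2.21130387e-01  5.38757628e-01  1.70518156e+00  4.60860407e-04
  9.06006864e-01 -1.46102773e+00]
176 161 [256.24888692 221.30188009]
```

View pics/w2.png

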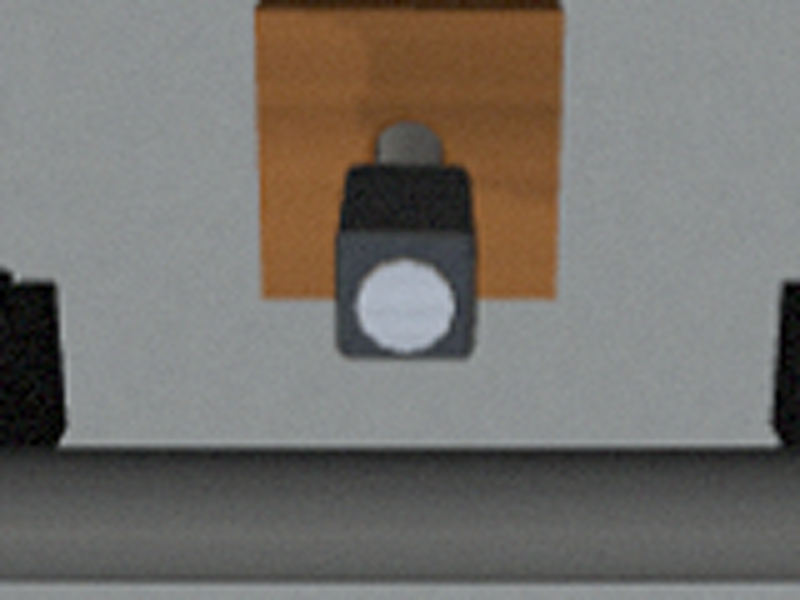

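The grip flats are now square to the tool, and the disc centre is at crop (405,306). Next I'll work out the residual offset.

```bash
python3 -m crank '[[0,0,0,0,0,0,0]]'
cat >> h.py <<'E'
def go(xyz,yaw=None):
    "rows' units needed to reach TCP xyz, tool vertical"
    o=robot.get_obs();Rm=R.from_quat(o["tool_rot"]).as_matrix();z=Rm[:,2]
    w=np.cross(z,[0,0,-1.])
    print("pos",o["position"].round(4),"yaw",np.degrees(np.arctan2(Rm[1,0],Rm[0,0])).round(2),"shift cm",(Rm.T@(np.array(xyz)-o["position"])*100).round(2),"tilt fix",(Rm.T@w).round(4),"F",o["ft_force"].round(1),"w",o["grip_width"].round(4),o["grip_force"])
E
python3 - <<'E'
from h import *
i=np.load("w2.npy",allow_pickle=True).item()
p=onz(i,(np.array((405,306))+.5)/5-.5+[176,161],.112);print(p)
go([p[0],p[1],.149])
E
```

```text
time: 2.22
position: [0.5013, 0.2258, 0.2138]
tool_rot: [-0.055, 0.998, 0.0, 0.001]
ft_force: [0.0, 0.2, 0.3]
grip_width: 0.0874
grip_force: 0.0
[0.50224861 0.22358653 0.112     ]Traceback (most recent call last):
  File "<stdin>", line 4, in <module>
  File "h.py", line 16, in go
    print("pos",o["position"].round(4),"yaw",np.degrees(np.arctan2(Rm[1,0],Rm[0,0])).round(2),"shift cm",(Rm.T@(np.array(xyz)-o["position"])*100).round(2),"tilt fix",(Rm.T@w).round(4),"F",o["ft_force"].round(1),"w",o["grip_width"].round(4),o["grip_force"])
                                                                                                                                                                                                                       ^^^^^^^^^^^^^^^^^^^^^
AttributeError: 'float' object has no attribute 'round'
```

```bash
sed -i 's/o\["grip_width"\].round(4)/round(o["grip_width"],4)/' h.py; python3 -m crank '[[-0.07,-0.23,2,0,0,0,0],[0,0,2.3,0,0,0,0],[0,0,2,0,0,0,0],[0,0,0,0,0,0,0],[0,0,0,0,0,0,0]]'; python3 -c "
from h import *
go([.5022,.2235,.149])"
```

```text
time: 2.85
position: [0.5026, 0.223, 0.1508]
tool_rot: [-0.055, 0.999, 0.0, 0.001]
ft_force: [0.1, 0.2, 0.7]
grip_width: 0.0872
grip_force: 0.0
pos [0.5026 0.223  0.1508] yaw -173.74 shift cm [0.04 0.05 0.18] tilt fix [0.0004 0.003  0.    ] F [0.1 0.2 0.7] w 0.0872 0.0
```

```bash
python3 -m crank '[[0.04,0.05,0.15,0,0,0,0],[0,0,0,0,0,0,0.6],[0,0,0,0,0,0,1],[0,0,0,0,0,0,1],[0,0,0,0,0,0,1]]' 40;  python3 -m crank '[[0,0,0,0,0,0,1],[0,0,0,0,0,0,1],[0,0,0,0,0,0,1]]'; python3 -c "
from h import *
go([.5022,.2235,.149])"
```

```text
time: 3.48
position: [0.5012, 0.2231, 0.1477]
tool_rot: [-0.055, 0.999, -0.0, -0.0]
ft_force: [0.3, 0.8, 0.5]
grip_width: 0.055
grip_force: 0.0
time: 3.85
position: [0.5012, 0.2231, 0.1477]
tool_rot: [-0.055, 0.999, -0.0, -0.0]
ft_force: [0.9, 0.4, -1.2]
grip_width: 0.0247
grip_force: 0.0
pos [0.5012 0.2231 0.1477] yaw -173.75 shift cm [-0.1   0.03 -0.13] tilt fix [-0. -0. -0.] F [ 0.9  0.4 -1.2] w 0.0247 0.0
```

```bash
python3 -m crank '[[0,0,-0.1,0,0,0,1],[0,0,0,0,0,0,1],[0,0,0,0,0,0,1],[0,0,0,0,0,0,1]]' 40; python3 -c "
from h import *
go([.5022,.2235,.149])"
```

```text
time: 4.35
position: [0.5012, 0.2231, 0.1487]
tool_rot: [-0.055, 0.999, -0.0, -0.0]
ft_force: [0.3, -0.5, -2.2]
grip_width: 0.0199
grip_force: 39.9
pos [0.5012 0.2231 0.1487] yaw -173.75 shift cm [-0.11  0.03 -0.03] tilt fix [-0.     -0.0002 -0.    ] F [ 0.3 -0.5 -2.2] w 0.0199 39.86633330670884
```

```bash
python3 -m crank '[[0,0,-3,0,0,0,1],[0,0,-5,0,0,0,1],[0,0,-4,0,0,0,1],[0,0,0,0,0,0,1]]'; python3 -m crank '[[-0.16,-3,0,0,0,0,1],[-0.16,-5.6,0,0,0,0,1],[-0.16,-5.6,0,0,0,0,1],[-0.16,-5.6,0,0,0,0,1]]';python3 -m crank '[[-0.16,-5.6,0,0,0,0,1],[-0.16,-5.6,0,0,0,0,1],[-0.16,-5.5,0,0,0,0,1],[0,-2.8,0,0,0,0,1],[0,0,0,0,0,0,1]]'
python3 - <<'E'
from h import *
go([.5555,-.1665,.2687])
robot.get_obs();i=cams.camera_info("wrist");im=cams.camera("wrist");np.save("w3.npy",i)
cv2.imwrite("pics/w3.png",cv2.resize(im[:,:,::-1],None,fx=1.5,fy=1.5,interpolation=cv2.INTER_CUBIC))
E
```

```text
time: 4.85
position: [0.503, 0.2236, 0.2721]
tool_rot: [-0.055, 0.998, 0.001, 0.004]
ft_force: [0.3, 0.3, -1.4]
grip_width: 0.0196
grip_force: 39.9
time: 5.35
position: [0.5284, 0.0256, 0.2673]
tool_rot: [-0.055, 0.998, 0.0, -0.001]
ft_force: [1.3, 0.2, -1.0]
grip_width: 0.0197
grip_force: 39.9
time: 5.98
position: [0.5547, -0.1684, 0.267]
tool_rot: [-0.053, 0.999, 0.0, -0.001]
ft_force: [0.7, 0.6, -1.4]
grip_width: 0.0197
grip_force: 39.9
pos [ 0.5547 -0.1684  0.267 ] yaw -173.95 shift cm [-0.1   0.18 -0.17] tilt fix [ 0.0011 -0.0019 -0.    ] F [ 0.7  0.6 -1.4] w 0.0197 39.86628851154819
```

View pics/w3.png

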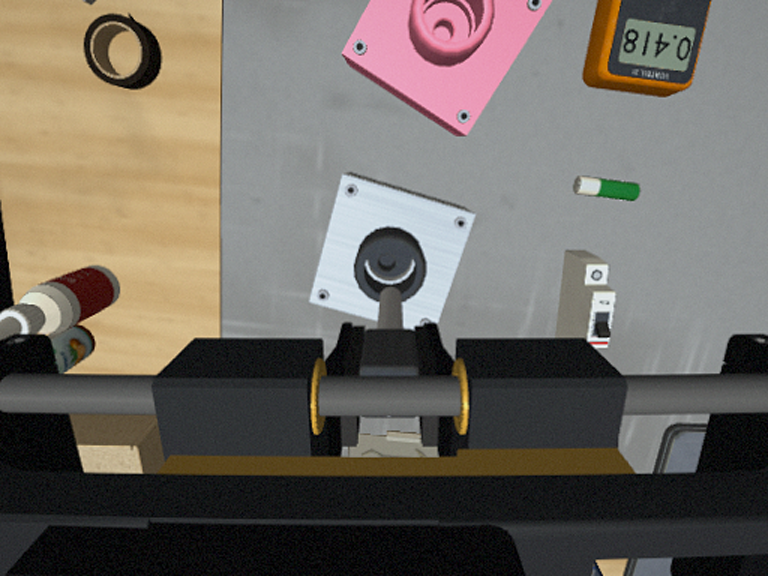

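The wrist view shows the collar around (390,265), with the pin's tip just at its near edge at (390,290). I'll enlarge the collar.

Run:
```python
import cv2
im=cv2.imread("pics/w3.png")
cv2.imwrite("pics/w3c.png",cv2.resize(im[160:340,300:540],(800,600),interpolation=cv2.INTER_CUBIC))
```

```text
(no output)
```

View pics/w3c.png

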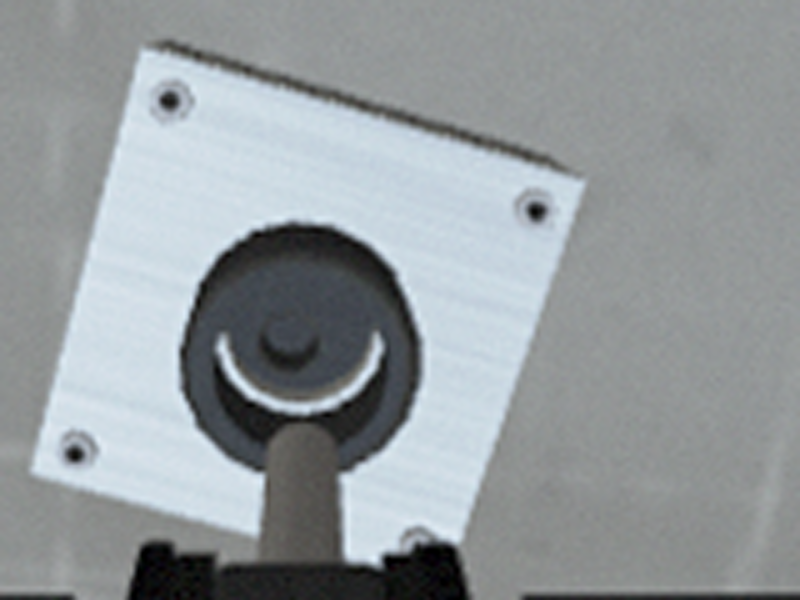

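Run:
```python
from h import *
i=np.load("w3.npy",allow_pickle=True).item()
f=lambda c:((np.array(c)+.5)/5)+[200,106.667]-.5
g=lambda P:((proj(i,P)-[200,106.667]+.5)*5-.5)
for c in((300,367),):print(onz(i,f(c),.078))
# cover corners: TL, TR, BL
cc=[onz(i,f(c),.042)[:2] for c in((143,45),(585,180),(32,472))];print(np.round(cc,4),"centre",(cc[1]+cc[2])/2)
print("campos",i["pose"][:3,3])
c=np.r_[(cc[1]+cc[2])/2]
t=np.linspace(0,2*np.pi,9)[:-1]
for r,z in((.025,.078),(.025,.042),(.0165,.078),(.0165,.032)):
    e=g(np.c_[c[0]+r*np.cos(t),c[1]+r*np.sin(t),0*t+z]);print(r,z,"x",e[:,0].min().round(),e[:,0].max().round(),"y",e[:,1].min().round(),e[:,1].max().round())
print("feature at z=.032",onz(i,f((289,345)),.032)[:2]-c, "at .078",onz(i,f((289,345)),.078)[:2]-c)
print("bottom edge .032",onz(i,f((289,369)),.032)[:2]-c)
```

```text
[ 0.55383871 -0.16861594  0.078     ]
[[ 0.4966 -0.2081]
 [ 0.515  -0.1102]
 [ 0.5949 -0.2263]] centre [ 0.55494832 -0.16824789]
campos [ 0.47838155 -0.17724857  0.35940417]
0.025 0.078 x 177.0 425.0 y 250.0 490.0
0.025 0.042 x 189.0 412.0 y 220.0 436.0
0.0165 0.078 x 219.0 383.0 y 292.0 450.0
0.0165 0.032 x 229.0 372.0 y 249.0 388.0
feature at z=.032 [ 0.00624891 -0.00204449] at .078 [-0.00538662 -0.00302183]
bottom edge .032 [ 0.01197211 -0.00144951]
```

The bore shows a faint dark round feature at crop (289,345). If it lies on the plate, it is about 13 mm wide and 6.6 mm off-axis, so it may be the hole. I'll probe there first, lightly.

```bash
python3 -m crank '[[-0.53,-0.25,0,0.001,-0.002,0,1],[0,0,2,0,0,0,1],[0,0,0,0,0,0,1],[0,0,0,0,0,0,1]]'; python3 -c "
from h import *
go([.5602,-.1703,.185])"; python3 -m crank '[[0,0,2,0,0,0,1],[0,0,2,0,0,0,1],[0,0,1.5,0,0,0,1],[0,0,0,0,0,0,1],[0,0,0,0,0,0,1]]'; python3 -c "
from h import *
go([.5602,-.1703,.175])"
```

```text
time: 6.52
position: [0.561, -0.1674, 0.249]
tool_rot: [-0.055, 0.998, -0.0, 0.001]
ft_force: [-0.3, -0.5, -1.9]
grip_width: 0.0196
grip_force: 39.9
pos [ 0.561  -0.1674  0.249 ] yaw -173.66 shift cm [ 0.13 -0.27  6.4 ] tilt fix [-0.001   0.0022 -0.    ] F [-0.3 -0.5 -1.9] w 0.0196 39.866418591700494
time: 7.15
position: [0.5614, -0.1685, 0.1944]
tool_rot: [-0.055, 0.999, -0.001, 0.002]
ft_force: [-0.4, -0.6, -0.4]
grip_width: 0.0197
grip_force: 39.9
pos [ 0.5614 -0.1685  0.1944] yaw -173.74 shift cm [ 0.14 -0.17  1.94] tilt fix [-0.0018  0.0032  0.    ] F [-0.4 -0.6 -0.4] w 0.0197 39.866408866946585
```

```bash
python3 -m crank '[[0,0,0,-0.001,0.002,0,1],[0,0,0,0,0,0,1]]'; python3 -m crank '[[0,0,0,0,0,0,1],[0,0,0,0,0,0,1],[0,0,0,0,0,0,1]]'; python3 -c "
from h import *
go([.5602,-.1703,.175])"
```

```text
time: 7.4
position: [0.5612, -0.1685, 0.1944]
tool_rot: [-0.055, 0.999, -0.0, 0.001]
ft_force: [0.1, -1.1, -2.0]
grip_width: 0.0197
grip_force: 39.9
time: 7.78
position: [0.5609, -0.1683, 0.1937]
tool_rot: [-0.055, 0.999, -0.0, -0.0]
ft_force: [0.9, -0.2, -0.7]
grip_width: 0.0197
grip_force: 39.9
pos [ 0.5609 -0.1683  0.1937] yaw -173.74 shift cm [ 0.09 -0.19  1.87] tilt fix [-0. -0.  0.] F [ 0.9 -0.2 -0.7] w 0.0197 39.866431852133246
```

```bash
python3 -m crank '[[0.09,-0.19,0.5,0,0,0,1],[0,0,0.6,0,0,0,1],[0,0,0.6,0,0,0,1],[0,0,0,0,0,0,1],[0,0,0,0,0,0,1]]'; python3 -m crank '[[0,0,0.2,0,0,0,1],[0,0,0.1,0,0,0,1],[0,0,0,0,0,0,1]]'; python3 -c "
from h import *
go([.5602,-.1703,.1707])"
```

```text
time: 8.4
position: [0.5602, -0.1703, 0.1767]
tool_rot: [-0.055, 0.999, 0.0, -0.0]
ft_force: [-0.5, 0.6, -1.5]
grip_width: 0.0197
grip_force: 39.9
time: 8.78
position: [0.5602, -0.1702, 0.1737]
tool_rot: [-0.055, 0.999, 0.0, -0.0]
ft_force: [-0.2, -0.5, -2.4]
grip_width: 0.0193
grip_force: 39.9
pos [ 0.5602 -0.1702  0.1737] yaw -173.74 shift cm [-0.   -0.01  0.3 ] tilt fix [ 0.0001 -0.     -0.    ] F [-0.2 -0.5 -2.4] w 0.0193 39.866358750587096
```

Three millimetres above the plate now. I'll approach in small steps.

```bash
for k in 1 ; do python3 -m crank '[[0,0,0.1,0,0,0,1],[0,0,0.1,0,0,0,1],[0,0,0,0,0,0,1]]'; done; python3 -m crank '[[0,0,0.05,0,0,0,1],[0,0,0.05,0,0,0,1],[0,0,0,0,0,0,1]]';python3 -m crank '[[0,0,0.05,0,0,0,1],[0,0,0,0,0,0,1]]'
```

```text
time: 9.15
position: [0.5601, -0.1702, 0.1717]
tool_rot: [-0.055, 0.999, 0.0, -0.0]
ft_force: [-0.9, 0.1, -1.6]
grip_width: 0.0198
grip_force: 39.9
time: 9.52
position: [0.5602, -0.1702, 0.1707]
tool_rot: [-0.055, 0.999, 0.0, -0.0]
ft_force: [-0.6, 0.2, -0.7]
grip_width: 0.0195
grip_force: 39.9
time: 9.78
position: [0.5602, -0.1703, 0.1702]
tool_rot: [-0.055, 0.999, -0.0, -0.0]
ft_force: [-0.1, 0.4, -1.1]
grip_width: 0.0201
grip_force: 39.9
```

```bash
for k in 1 ; do python3 -m crank '[[0,0,0.05,0,0,0,1],[0,0,0,0,0,0,1]]';python3 -m crank '[[0,0,0.05,0,0,0,1],[0,0,0,0,0,0,1]]'; done
```

```text
time: 10.02
position: [0.5602, -0.1703, 0.1697]
tool_rot: [-0.055, 0.999, 0.0, -0.0]
ft_force: [-0.4, -0.8, -1.2]
grip_width: 0.0197
grip_force: 39.9
time: 10.28
position: [0.5602, -0.1703, 0.1692]
tool_rot: [-0.055, 0.999, 0.0, -0.0]
ft_force: [0.0, 0.0, -1.5]
grip_width: 0.0193
grip_force: 39.9
```

```bash
python3 -m crank '[[0,0,0.05,0,0,0,1],[0,0,0,0,0,0,1]]';python3 -m crank '[[0,0,0.05,0,0,0,1],[0,0,0,0,0,0,1]]'
```

```text
time: 10.52
position: [0.5602, -0.1702, 0.1687]
tool_rot: [-0.055, 0.999, 0.0, -0.0]
ft_force: [-0.2, 0.5, -1.0]
grip_width: 0.0193
grip_force: 39.9
time: 10.78
position: [0.5602, -0.1703, 0.1682]
tool_rot: [-0.055, 0.999, 0.0, -0.0]
ft_force: [0.1, -0.1, -0.2]
grip_width: 0.0201
grip_force: 39.9
```

The tip is about 2.5 mm below plate level with no contact, so it looks to be entering the hole. Continuing gently.

```bash
python3 -m crank '[[0,0,0.05,0,0,0,1],[0,0,0.05,0,0,0,1],[0,0,0,0,0,0,1]]';python3 -m crank '[[0,0,0.05,0,0,0,1],[0,0,0.05,0,0,0,1],[0,0,0,0,0,0,1]]';python3 -m crank '[[0,0,0.05,0,0,0,1],[0,0,0.05,0,0,0,1],[0,0,0,0,0,0,1]]'
```

```text
time: 11.15
position: [0.5602, -0.1703, 0.1672]
tool_rot: [-0.055, 0.999, 0.0, -0.0]
ft_force: [-1.3, -0.0, -2.2]
grip_width: 0.02
grip_force: 39.9
time: 11.52
position: [0.5602, -0.1703, 0.1662]
tool_rot: [-0.055, 0.999, 0.0, -0.0]
ft_force: [0.2, 0.0, -0.6]
grip_width: 0.0196
grip_force: 39.9
time: 11.9
position: [0.5602, -0.1703, 0.1652]
tool_rot: [-0.055, 0.999, 0.0, -0.0]
ft_force: [0.6, -0.4, -1.6]
grip_width: 0.0196
grip_force: 39.9
```

```bash
for k in 1; do python3 -m crank '[[0,0,0.1,0,0,0,1],[0,0,0.1,0,0,0,1],[0,0,0.1,0,0,0,1],[0,0,0,0,0,0,1]]'; done; python3 -m crank '[[0,0,0.1,0,0,0,1],[0,0,0.1,0,0,0,1],[0,0,0.1,0,0,0,1],[0,0,0,0,0,0,1]]'
```

```text
time: 12.4
position: [0.5601, -0.1702, 0.1621]
tool_rot: [-0.055, 0.999, 0.0, -0.0]
ft_force: [0.1, 0.5, -1.0]
grip_width: 0.0199
grip_force: 39.9
time: 12.9
position: [0.5601, -0.1703, 0.1591]
tool_rot: [-0.055, 0.999, 0.0, -0.0]
ft_force: [0.1, -0.0, -0.2]
grip_width: 0.0194
grip_force: 39.9
```

```bash
python3 -m crank '[[0,0,0.1,0,0,0,1],[0,0,0.1,0,0,0,1],[0,0,0.1,0,0,0,1],[0,0,0,0,0,0,1]]'; python3 -m crank '[[0,0,0.1,0,0,0,1],[0,0,0.05,0,0,0,1],[0,0,0,0,0,0,1]]'
```

```text
time: 13.4
position: [0.5601, -0.1703, 0.1561]
tool_rot: [-0.055, 0.999, 0.0, -0.0]
ft_force: [0.1, -0.1, -1.2]
grip_width: 0.0197
grip_force: 39.9
time: 13.78
position: [0.5602, -0.1703, 0.1547]
tool_rot: [-0.055, 0.999, 0.0, -0.0]
ft_force: [0.3, 0.3, -1.1]
grip_width: 0.0194
grip_force: 39.9
```

Est. 2 mm from the floor; half-millimetre steps now.

```bash
python3 -m crank '[[0,0,0.05,0,0,0,1],[0,0,0.05,0,0,0,1],[0,0,0,0,0,0,1]]'; python3 -m crank '[[0,0,0.05,0,0,0,1],[0,0,0,0,0,0,1]]'; python3 -m crank '[[0,0,0.03,0,0,0,1],[0,0,0,0,0,0,1]]'; python3 -m crank '[[0,0,0.03,0,0,0,1],[0,0,0,0,0,0,1]]'
```

```text
time: 14.15
position: [0.5602, -0.1703, 0.1537]
tool_rot: [-0.055, 0.999, 0.0, -0.0]
ft_force: [-0.1, -0.4, -1.6]
grip_width: 0.0193
grip_force: 39.9
time: 14.4
position: [0.5602, -0.1703, 0.1532]
tool_rot: [-0.055, 0.999, 0.0, -0.0]
ft_force: [-0.1, -0.3, -1.6]
grip_width: 0.0197
grip_force: 39.9
time: 14.65
position: [0.5602, -0.1703, 0.1529]
tool_rot: [-0.055, 0.999, 0.0, -0.0]
ft_force: [0.0, -0.1, -1.1]
grip_width: 0.0196
grip_force: 39.9
time: 14.9
position: [0.5602, -0.1703, 0.1526]
tool_rot: [-0.055, 0.999, -0.0, -0.0]
ft_force: [-0.3, -0.1, -0.8]
grip_width: 0.0196
grip_force: 39.9
```

```bash
for k in 1; do python3 -m crank '[[0,0,0.03,0,0,0,1],[0,0,0,0,0,0,1]]'; python3 -m crank '[[0,0,0.03,0,0,0,1],[0,0,0,0,0,0,1]]'; python3 -m crank '[[0,0,0.03,0,0,0,1],[0,0,0,0,0,0,1]]';done
```

```text
time: 15.15
position: [0.5602, -0.1703, 0.1523]
tool_rot: [-0.055, 0.999, 0.0, -0.0]
ft_force: [0.4, 0.1, -0.1]
grip_width: 0.0203
grip_force: 39.9
time: 15.4
position: [0.5602, -0.1703, 0.1521]
tool_rot: [-0.055, 0.999, -0.0, 0.0]
ft_force: [0.0, 0.1, -0.3]
grip_width: 0.0195
grip_force: 39.9
time: 15.65
position: [0.5603, -0.1703, 0.152]
tool_rot: [-0.055, 0.999, -0.0, 0.0]
ft_force: [-0.4, 0.1, 1.4]
grip_width: 0.0201
grip_force: 39.9
```

```bash
python3 -m crank '[[0,0,0.03,0,0,0,1],[0,0,0,0,0,0,1]]'; python3 -m crank '[[0,0,0.03,0,0,0,1],[0,0,0,0,0,0,1]]'
```

```text
time: 15.9
position: [0.5603, -0.1703, 0.152]
tool_rot: [-0.055, 0.999, -0.0, 0.0]
ft_force: [-0.7, 0.4, 5.0]
grip_width: 0.0198
grip_force: 39.9
time: 16.15
position: [0.5604, -0.1703, 0.1519]
tool_rot: [-0.055, 0.999, -0.0, 0.0]
ft_force: [-1.7, 1.2, 6.7]
grip_width: 0.0197
grip_force: 39.9
```

The pin is resting firmly on the floor: TCP at 0.152, upward force rising and no further travel. I'll ease off the load, release and retreat straight up.

```bash
python3 -m crank '[[0,0,-0.04,0,0,0,1],[0,0,0,0,0,0,0.9],[0,0,0,0,0,0,0.6],[0,0,0,0,0,0,0.4],[0,0,0,0,0,0,0.2]]' ; python3 -m crank '[[0,0,0,0,0,0,0],[0,0,0,0,0,0,0],[0,0,0,0,0,0,0],[0,0,0,0,0,0,0]]'; python3 -m crank '[[0,0,-1,0,0,0,0],[0,0,-3,0,0,0,0],[0,0,-4,0,0,0,0],[0,0,0,0,0,0,0],[0,0,0,0,0,0,0]]'
python3 - <<'E'
from h import *
im=cams.camera("scene")[:,:,::-1]; i=cams.camera("wrist")[:,:,::-1]
f=lambda a,w,h:cv2.resize(a,(w,h),interpolation=cv2.INTER_CUBIC)
cv2.imwrite("pics/end.png",np.hstack([f(im[170:260,250:330],400,450),f(i[90:270,180:340],400,450)]))
E
```

```text
time: 16.77
position: [0.5601, -0.1702, 0.1511]
tool_rot: [-0.055, 0.999, 0.0, -0.0]
ft_force: [-0.1, 1.2, -0.0]
grip_width: 0.042
grip_force: 0.0
time: 17.27
position: [0.5602, -0.1703, 0.1516]
tool_rot: [-0.055, 0.999, -0.0, 0.0]
ft_force: [0.1, -0.5, -0.7]
grip_width: 0.0814
grip_force: 0.0
time: 17.9
position: [0.5599, -0.1701, 0.2318]
tool_rot: [-0.055, 0.999, -0.0, -0.0]
ft_force: [0.2, 0.1, -0.7]
grip_width: 0.0873
grip_force: 0.0
```

View pics/end.png

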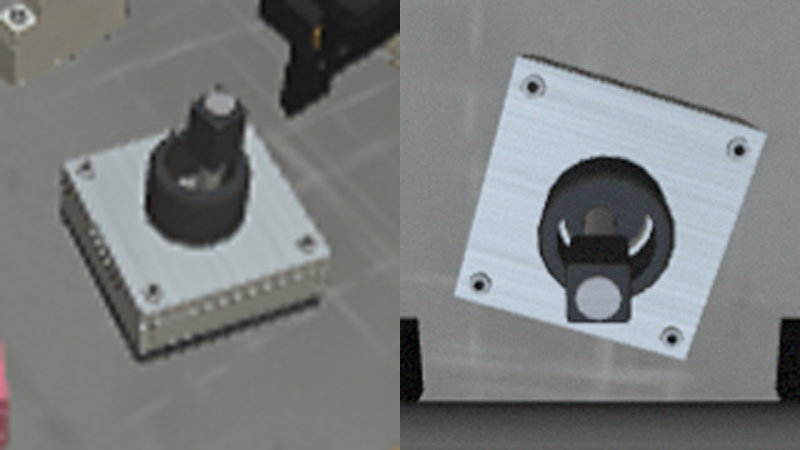

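Both views show the pin upright in the collar, its grip just above the rim, and the gripper clear of it. Handing in.

```bash
python3 -c "
from rig import ticket
print(ticket.hand_in())"
```

```text
the job is handed in; nothing more can be done
None
```

The pin is in the fixture's blind hole with its tip on the bottom, upright and released, and the job was handed in at about 18 s; the hand-in returned no verdict. I aimed at a faint dark spot in the wrist picture that proved to be the hole, so no spiral search was needed, and the highest wrist-force reading while lowering it was about 7 N.

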